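# Check the gear drive's bearing temperature, then reset its cut-out

### The arm

A 7-joint arm with a two-finger parallel gripper is mounted at the origin on the work surface. World frame = base frame: x ahead of the robot, y to its left, z up, the work surface at z = 0. Lengths are in m, angles in rad, forces in N, time in s.
With the tool pointing down it reaches from about 0.35 to 0.9 m from the base axis. Payload 8.1 kg.
Tool frame: the origin (TCP) lies at the very end of the fingers, on their centre line; the grasp point (between the pads) lies 19 mm behind it; z points along the fingers, y is the line along which they close (so a half turn about z gives the same grasp; the last joint's range is limited). The gripper opens to 92 mm and grips with 3 to 60 N. Pads are 19 mm wide; open, the fingers measure 130 mm over their backs; the gripper's body (75 mm by 190 mm) begins 47 mm behind the grasp point.
Start: joints at [1.134, 0.434, 0.025, 1.573, -0.012, 1.134, -0.075], TCP at [0.205, -0.591, 0.227] pointing down, gripper open.
Joint ranges: [-2.62, 2.62], [-0.44, 2.09], [-1.27, 1.32], [0.08, 2.57], [-1.32, 4.46], [0.12, 2], [-2.74, 2.74]. Speed limits (rad/s): [2.22, 2.22, 3.01, 3.01, 3.14, 3.14, 3.14].

### API

Orientations are given as a rotation vector (axis times angle).
In Python, from cell import observe, get_image, sign_off, find_in, trace, place_of gives the robot as it stands. The module is installed in compiled form; this text tells all that it offers.
- The arm moves only by the shell command python3 -m handwheel 'ROWS' [OPENING] [FORCE]. ROWS is JSON, a list of rows, each a list of 6 numbers: the shift along the tool's x, y, z each as a share of 0.02 m, from -1 to 1, then the turn, a rotation vector about the tool's x, y, z each as a share of 4 degrees, from -1 to 1. A call has 1 to 8 rows; each row shifts and turns the commanded pose from where the row before left it, along the tool's axes as they then stand; what a row does not reach is not made up. A row lasts 1/12 s, in which the tool goes at most 41.7 mm and 7.16 degrees, less where a joint would pass 70% of its speed; a pose out of reach is approached as far as the arm can. A call with a number of a shift or a turn outside -1 to 1 is refused whole. A call with a gripper value outside its range is refused whole. OPENING is the opening, from 0 (shut) to 1 (fully open), set as the call begins (- or left out, the last holds). The fingers move at their own pace and stop on an object; FORCE is the grip in N (left out, the last holds). Time passes only in rows, so rows that do not move let the fingers close. It gives the time, the measured TCP pose, the force, the opening and the grip force at its end, in the units of the state.
- observe(): the state, without advancing time (a new reading comes with each control period).
- get_image(name): name is "scene" or "top" or "wrist"; returns a dict with "image" (480x640x3 uint8, red, green, blue), "fx", "fy", "cx", "cy" (pixels), "position" and "orientation" of the camera in the world. Camera axes: x right, y down, z forward; pixel columns grow to the right and rows downward; lengths in m; the calibration is good to about 2 mm. A picture is of the moment at which its call begins. There is no depth.
- sign_off(): hands the job in; it is judged then, once.
Trained networks look in the newest picture that a camera, given by its name, has taken for a name from the list of things; names that differ only in an ending like _2 or _b are one class to them, and where a whole thing is asked for, a point or a joint stands for the part that bears it (a point fixed in the world has none). Each returns a list of dicts, best first, with "score" (0 to 1); they miss things now and then, are a little off and sometimes report something else, mostly with a low value. They report only what shows in the picture. A call takes as long as a camera call. They do not tell look-alikes from the thing itself.
- find_in(label, camera): "rect" ([centre column, centre row, width, height] as shares, 0 to 1, of the picture: columns of its width, rows of its height, round what is visible of it).
- trace(label, camera): "region" (480x640 bool, what is visible of it) and "rect" ([centre column, centre row, width, height] as shares, 0 to 1, of the picture: columns of its width, rows of its height, round what is visible of it).
- place_of(label, camera): "point" ([column, row] as shares, 0 to 1, of the picture: columns of its width, rows of its height: a listed point, or the origin of a listed thing).
The state is a dict: "clock": time; "joints": joint angles; "dq": joint speeds; "joint_efforts": joint torques, N m; "position": TCP position; "ee_rot": TCP orientation; "force": force on the tool from outside, world axes, zero at the start; "ft_torque": the same for the moment, N m; "width": opening from 0.0 (shut) to 1.0 (fully open); "gripper_force": force on a finger pad.
Only numpy, scipy, OpenCV 4.12 (cv2) and the standard library are available. Lean on these libraries where they do the work, as an engineer would, in place of code of your own. Each camera call takes 0.05 s, during which the arm holds its last target. There are 200 camera calls.

### The job

The gear drive on the bench has tripped. Pick up the standing infrared thermometer, aim its lens square-on at the middle of the round bearing cap on the drive's sloping shoulder from about 100 mm away, hold it steady there for two seconds without touching the drive, and gently stand the thermometer back upright in the middle of its mat. Then push the cut-out box's bar-grip knob down, turn it clockwise to its stop and let it spring fully up again, leaving the other things on the bench where they are.

Things in the scene. Friction and masses are not known exactly. Their poses are not given: they have to be found in the camera images.
- thermometer: grey infrared thermometer, loose, 320 g, 172 mm high, standing on a black foot 100 x 70 x 22 mm; a 34 x 30 mm column carries a slanted head (110 long, 38 wide, 38 mm thick) that looks forward (own +x) and down at 45 degrees, the lens in a snout at its lower end. Origin: underside of the foot, under the column; z up. Grasp the head's flat upright sides (38 mm across y) from above
- grip (a point): good grasp point in the head of the thermometer, at (4, 0, 135) mm in its frame, midway between the head's flat sides; axes as the thermometer's
- lens (a point): centre of the thermometer's lens, at (60, 0, 75) mm in its frame; its z axis points out along the line of sight (forward and down at 45 degrees), its y axis is the thermometer's y
- spot (a point): point on the line of sight 100 mm in front of the lens, at (131, 0, 4) mm in the thermometer's frame; moves with it; axes as the lens
- mat: black rubber mat 150 x 130 x 4 mm, fixed flat on the bench, the thermometer's place. Origin: centre of its underside
- drive: grey gear drive bolted to the bench: housing 120 x 150 x 145 mm with a 45 degree shoulder towards its own -x, finned motor on its +y side, pulley on its -y side, top at 165 mm. Origin on the bench below the bearing cap; its base plate (12 mm thick) reaches 94 mm to -x, 106 to +x, 80 to -y, 190 to +y of it
- cap (a point): centre of the outer face of the round aluminium bearing cap (58 mm across, 9 mm thick, four small screws) on the drive's sloping shoulder, 121 mm above the bench; z axis points square out of the cap (towards the drive's -x and up, 45 degrees), y is the drive's y. The square 24 mm steel plug beside it is not the target
- cutout: dark steel thermal cut-out box 150 (x) x 180 (y) x 78 mm, fixed to the bench, with an aluminium top plate, the black bar-grip knob on top, and in its -x corners a small round knob (28 mm) and a lamp, both to be left alone. Origin on the bench; the box runs from 120 mm to -x to 30 mm to +x of it, the knob's axis is 50 mm to -x of it
- knob (a point): centre of the top of the reset knob's bar grip, about 136 mm above the bench with the knob up; x runs along the bar, z up. The bar is 56 long, 22 wide, 28 mm high, upon a disc 62 mm across; a white line marks its +x end
- reset_press (a joint): how far the reset knob is pushed down, m: 0 fully up, 0.014 bottom; a spring pushes it up (about 4 N at the top, 9 N at the bottom). A bayonet lock lets it turn past about 0.2 rad only when pushed in over 9 mm
- reset_turn (a joint): turn of the reset knob, rad, growing clockwise seen from above: near 0 tripped, 1.25 at the stop. Once past about 0.95 rad it can spring up and is latched
- bottle: bystander: white plastic bottle 60 mm across, 125 mm high; origin under its centre
- bowl: bystander: brown bowl 100 mm across, 55 mm high; origin under its centre
- wrench: bystander: steel wrench 180 mm long, lying flat; origin under its middle
- drill_block: bystander: aluminium block 50 x 90 x 35 mm with four upright drills, 108 mm high in all; origin under its centre
Not all that is in view belongs to the job. What is meant by the thermometer is not orange, and is the larger of those in its own colour.

How it is judged:
On the way, in this order (a step that is already met when the one before it is completed fails the run):
1. the thermometer, held in the fingers, is aimed at the bearing cap: lens 70 to 130 mm off the cap, square-on within 0.2 rad, its spot within 18 mm of the cap's centre either way, still, for 1.5 s (contact force between the fingers and thermometer above 0.5 N and linear speed of thermometer below 0.03 m/s and angular speed of thermometer below 0.2 rad/s and angle between the z axis of lens and the z axis of cap, either way round below 0.2 rad and z of lens in the frame of cap between 0.07 and 0.13 m and x of spot in the frame of cap between -0.018 and 0.018 m and y of spot in the frame of cap between -0.018 and 0.018 m), for 1.5 s.
2. the thermometer is set down gently, still in the fingers: upright, slow, no more than 6 mm over the mat, in its middle (horizontal distance between thermometer and mat below 0.035 m and angle between thermometer's own z axis and vertical below 0.1 rad and z of thermometer in the frame of mat below 0.01 m and contact force between the fingers and thermometer above 0.5 N and linear speed of thermometer below 0.06 m/s), for 0.05 s.
3. the thermometer stands on the mat, released (horizontal distance between thermometer and mat below 0.035 m and angle between thermometer's own z axis and vertical below 0.1 rad and z of thermometer in the frame of mat below 0.01 m and contact force between the fingers and thermometer below 0.1 N and linear speed of thermometer below 0.02 m/s), for 0.2 s.
4. the reset knob is pushed down and turned past its lock (value of joint reset_press above 0.008 m and value of joint reset_turn above 0.9 rad), for 0.05 s.
At the end, for the whole second after the job is handed in: The thermometer stands upright (within 0.1 rad), released and at rest on the mat, its origin within 35 mm of the mat's centre; the reset knob is turned over 0.9 rad clockwise and sprung up to within 2 mm of the top; the robot touches nothing (horizontal distance between thermometer and mat below 0.035 m and angle between thermometer's own z axis and vertical below 0.1 rad and z of thermometer in the frame of mat below 0.01 m and linear speed of thermometer below 0.02 m/s and angular speed of thermometer below 0.2 rad/s and value of joint reset_turn above 0.9 rad and value of joint reset_press below 0.002 m).
It fails at once if the reset knob is forced round its lock (0.45 to 0.7 rad) while pushed in less than 5 mm (value of joint reset_turn between 0.45 and 0.7 rad and value of joint reset_press below 0.005 m).
It fails at once if the gear drive is touched (over 1 N) (contact force between drive and anything else above 1 N).
It fails at once if the bottle, bowl, wrench or drill block is moved over 40 mm (distance of any of bottle, bowl, wrench, drill_block from where it was at the start of the episode above 0.04 m).
It also fails if it takes over 58 s, if anything falls off the work surface, if the arm or the gripper's body presses on something with over 40 N, if the wrist force passes 120 N, or if a joint passes its speed limit or range.

## Working session

There is one attempt and no reset: what is moved stays moved. The work goes in short steps, Python scripts to look and compute and a shell command to move; the robot and the scene stay as the last step left them, time stands still between calls to the robot, and variables do not carry over. Pictures are saved under pics/ and viewed, at most 10 in all, crops included, and the job is handed in when it is done.

```bash
mkdir -p pics
cat > h.py <<'E'
import numpy as np,cv2
from scipy.spatial.transform import Rotation as R
from cell import *
def Rm(o):
    o=np.array(o,float)
    if o.shape==(3,3): return o
    return R.from_rotvec(o).as_matrix() if o.size==3 else R.from_quat(o).as_matrix()
def ray(im,p):
    u,v=p[0]*640,p[1]*480
    d=Rm(im['orientation'])@np.array([(u-im['cx'])/im['fx'],(v-im['cy'])/im['fy'],1])
    return np.array(im['position']),d/np.linalg.norm(d)
def atz(im,p,z):
    o,d=ray(im,p); return o+d*(z-o[2])/d[2]
def tri(rs):
    A=sum(np.eye(3)-np.outer(d,d) for o,d in rs);b=sum((np.eye(3)-np.outer(d,d))@o for o,d in rs)
    x=np.linalg.solve(A,b); return x,[np.linalg.norm(np.cross(x-o,d)) for o,d in rs]
E
python3 - <<'E'
from h import *
np.set_printoptions(precision=3,suppress=True)
print(observe())
for c in("scene","top"):
    im=get_image(c);cv2.imwrite(f"pics/{c}0.png",im['image'][:,:,::-1])
    print(c,im['position'],im['orientation'],im['fx'])
    for l in "thermometer grip lens spot mat drive cap cutout knob bottle bowl wrench drill_block".split():
        print(l,[(np.round(np.array(r['point'])*[640,480]),round(r['score'],2)) for r in place_of(l,c)][:4])
E
```

```text
{'clock': 0.0, 'joints': array([ 1.134,  0.435,  0.025,  1.574, -0.012,  1.134, -0.075]), 'dq': array([ 0.   , -0.001, -0.   , -0.   ,  0.001,  0.003,  0.001]), 'joint_efforts': array([  0.001, -66.785,   0.985, -31.445,  -0.061,   0.043,   0.   ]), 'position': array([ 0.205, -0.59 ,  0.226]), 'ee_rot': array([-3.096, -0.522,  0.001]), 'force': array([-0.486, -0.188, -0.67 ]), 'ft_torque': array([-0.057,  0.006,  0.012]), 'gripper_force': 0.0, 'width': 0.9980375523066987}
scene [1.307 0.688 0.825] [-0.957 -2.259  1.225] 520.6431033753814
thermometer [(array([330., 204.]), 0.7), (array([207., 214.]), 0.7), (array([338., 273.]), 0.59)]
grip [(array([338., 230.]), 0.82), (array([203., 175.]), 0.72), (array([333., 172.]), 0.6)]
lens [(array([188., 190.]), 0.89), (array([317., 184.]), 0.85), (array([319., 259.]), 0.8), (array([275., 320.]), 0.38)]
spot []
mat [(array([337., 273.]), 0.65)]
drive [(array([211., 262.]), 0.78)]
cap [(array([207., 222.]), 0.65)]
cutout [(array([370., 376.]), 0.81), (array([426., 302.]), 0.15)]
knob [(array([391., 311.]), 0.84), (array([212., 258.]), 0.49)]
bot
[... 219 characters left out ...]
rmometer [(array([492., 234.]), 0.81), (array([290., 251.]), 0.66), (array([409., 374.]), 0.61)]
grip [(array([420., 383.]), 0.89), (array([515., 225.]), 0.83), (array([288., 247.]), 0.7)]
lens [(array([421., 365.]), 0.9), (array([291., 227.]), 0.69), (array([524., 219.]), 0.68)]
spot []
mat [(array([289., 254.]), 0.81)]
drive [(array([408., 178.]), 0.68)]
cap [(array([415., 164.]), 0.94)]
cutout [(array([165., 174.]), 0.71), (array([184., 170.]), 0.68)]
knob [(array([162., 176.]), 0.9)]
bottle [(array([289., 159.]), 0.78)]
bowl [(array([199., 285.]), 0.96)]
wrench [(array([382., 283.]), 0.95), (array([291., 224.]), 0.47), (array([293., 253.]), 0.3)]
drill_block [(array([284., 133.]), 0.75)]
```

View pics/scene0.png

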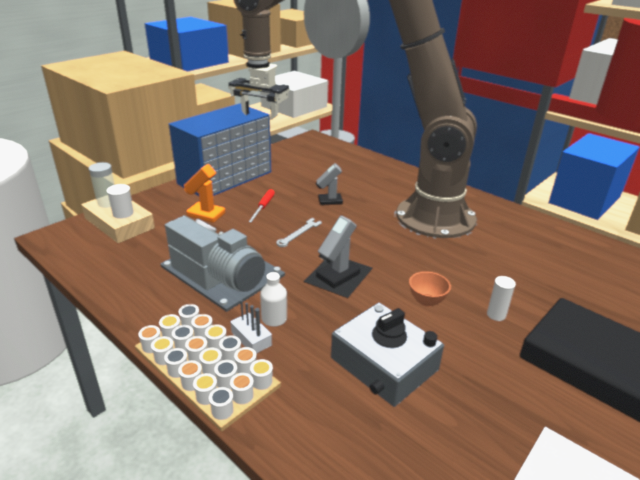

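View pics/top0.png

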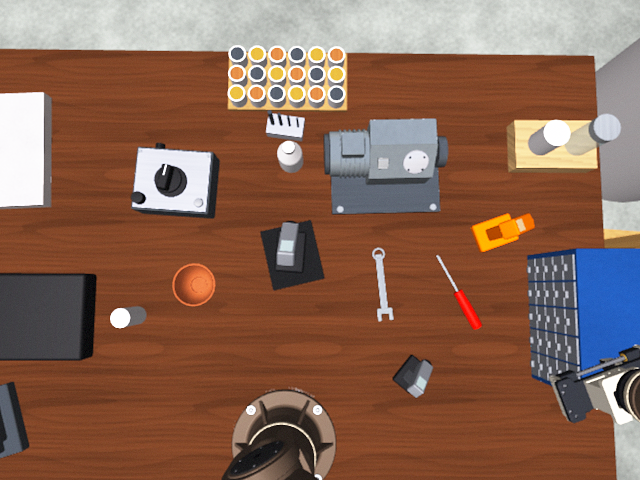

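The scene picture shows the grey target on its mat at (338,250), with the small grey look-alike at (328,185) and the orange one at (205,195). In the top picture the target is at (290,247), the cap at (415,162), the square plug at (383,163) and the knob at (171,178).

Run:
```python
from h import *
np.set_printoptions(precision=4,suppress=True)
T=get_image("top");S=get_image("scene")
px=lambda u,v:(u/640,v/480)
best=lambda l,c,p:min(place_of(l,c),key=lambda r:np.hypot(r['point'][0]*640-p[0],r['point'][1]*480-p[1]))['point']
for l,pt,ps in [("thermometer",(290,251),(338,273)),("grip",(288,247),(338,230)),("lens",(291,227),(319,259)),("mat",(290,254),(338,273)),("knob",(162,176),(391,311)),("drive",(408,178),(211,262)),("cutout",(165,174),(370,376))]:
    a=best(l,"top",pt);b=best(l,"scene",ps)
    print(l,np.array(a)*[640,480],np.array(b)*[640,480],*tri([ray(T,a),ray(S,b)]))
c=best("cap","top",(415,164));print("cap",np.array(c)*[640,480],atz(T,c,.121), atz(T,px(415.5,161.5),.121))
print("knob z",atz(T,best("knob","top",(162,176)),.136))
for n,p,z in [("plate",(332,212.5),.012),("plate",(439.5,211.5),.012),("housing top",(370,120),.165),("housing top",(436,120),.165),("mat",(261,232),.004),("mat",(310,221),.004),("mat",(324,277),.004),("mat",(273,289),.004),
 ("boxTL",(138,148),.078),("boxTR",(217,153),.078),("boxBR",(212,217),.078),("boxBL",(132,210),.078),("knob",(167,168),.136)]:
    print(n,atz(T,px(*p),z))
o=observe();print(o['position'],R.from_rotvec(o['ee_rot']).as_matrix())
W=get_image("wrist");Rt=R.from_rotvec(o['ee_rot']).as_matrix()
print("wristcam in tool",Rt.T@(np.array(W['position'])-o['position']),Rt.T@Rm(W['orientation']),W['fx'])
t=cv2.resize(T['image'][110:300,110:460,::-1],None,fx=2.2,fy=2.2,interpolation=cv2.INTER_CUBIC);cv2.imwrite("pics/t1.png",t)
```

```text
thermometer [291.008 254.208] [339.968 271.92 ] [ 0.4492 -0.0124  0.0139] [np.float64(0.0017164989403631106), np.float64(0.0017164989403630592)]
grip [290.112 248.4  ] [339.392 234.384] [ 0.4542 -0.0171  0.1306] [np.float64(0.0015989496022793329), np.float64(0.0015989496022793953)]
lens [288.576 225.888] [319.808 261.984] [ 0.5156 -0.0153  0.0769] [np.float64(0.005556100370350276), np.float64(0.005556100370350404)]
mat [291.712 253.392] [338.624 275.28 ] [ 0.4521 -0.0137  0.0037] [np.float64(0.0015039456939427462), np.float64(0.0015039456939428136)]
knob [163.584 177.216] [391.488 314.112] [0.6112 0.2613 0.1357] [np.float64(0.00015528437475070884), np.float64(0.00015528437475056912)]
drive [408.192 177.6  ] [209.408 260.112] [ 0.6469 -0.3077  0.0022] [np.float64(0.001466307816944057), np.float64(0.0014663078169441818)]Traceback (most recent call last):
  File "<stdin>", line 7, in <module>
  File "<stdin>", line 5, in <lambda>
ValueError: min() iterable argument is empty
```

Run:
```python
from h import *
np.set_printoptions(precision=4,suppress=True)
T=get_image("top")
px=lambda u,v:(u/640,v/480)
r=place_of("cap","top")
if r:
    c=r[0]['point'];print("cap",np.array(c)*[640,480],atz(T,c,.121))
print(atz(T,px(415.5,161.5),.121))
for n,p,z in [("plate",(332,212.5),.012),("plate",(439.5,211.5),.012),("housing top",(370,120),.165),("housing top",(436,120),.165),("mat",(261,232),.004),("mat",(310,221),.004),("mat",(324,277),.004),("mat",(273,289),.004),
 ("boxTL",(138,148),.078),("boxTR",(217,153),.078),("boxBR",(212,217),.078),("boxBL",(132,210),.078),("knob",(167,168),.136)]:
    print(n,atz(T,px(*p),z))
o=observe();print(o['position'],R.from_rotvec(o['ee_rot']).as_matrix())
W=get_image("wrist");Rt=R.from_rotvec(o['ee_rot']).as_matrix()
print("wristcam in tool",Rt.T@(np.array(W['position'])-o['position']),Rt.T@Rm(W['orientation']),W['fx'])
t=cv2.resize(T['image'][110:300,110:460,::-1],None,fx=2.2,fy=2.2,interpolation=cv2.INTER_CUBIC);cv2.imwrite("pics/t1.png",t)
```

```text
cap [412.928 162.   ] [ 0.6534 -0.2938  0.121 ]
[ 0.6546 -0.2996  0.121 ]
plate [ 0.5543 -0.1141  0.012 ]
plate [ 0.5582 -0.3815  0.012 ]
housing top [ 0.7341 -0.1918  0.165 ]
housing top [ 0.7354 -0.3364  0.165 ]
mat [0.5058 0.0616 0.004 ]
mat [ 0.5339 -0.0596  0.004 ]
mat [ 0.3951 -0.0948  0.004 ]
mat [0.3654 0.0301 0.004 ]
boxTL [0.694 0.343 0.078]
boxTR [0.6835 0.1584 0.078 ]
boxBR [0.5317 0.1663 0.078 ]
boxBL [0.5471 0.3509 0.078 ]
knob [0.6318 0.2545 0.136 ]
[ 0.2047 -0.5905  0.2267] [[ 0.9448  0.3275  0.    ]
 [ 0.3275 -0.9448 -0.0001]
 [-0.      0.0001 -1.    ]]
wristcam in tool [ 0.0712 -0.0003 -0.1588] [[-0.0001 -0.9645 -0.264 ]
 [ 1.     -0.0004  0.0008]
 [-0.0009 -0.264   0.9645]] 338.7624243545738
```

View pics/t1.png

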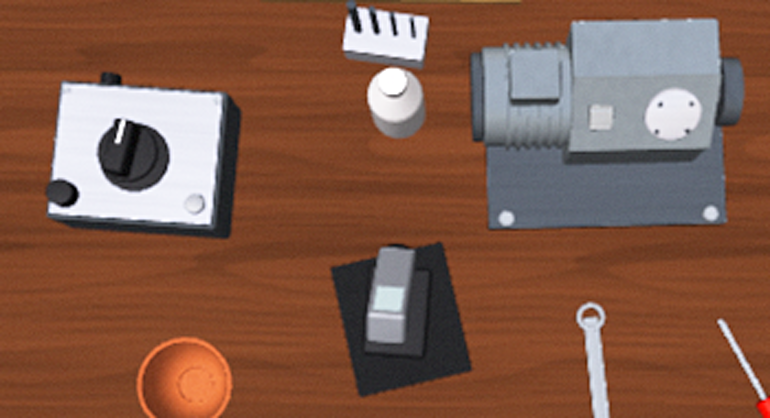

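The crop shows the cap at (673,113), which is (415.9,161.4) in full pixels. The thermometer's head points up-image at a yaw of about −0.09, and the knob's white line points up-image (+x). I'll move over the thermometer now.

```bash
python3 -m handwheel '[[0,0,-0.5,0,0,1],[0,0,-0.5,0,0,1],[0,0,-0.5,0,0,1],[0,0,-0.5,0,0,1],[0,-0.5,-0.5,0,0,1],[0,-0.5,-0.5,0,0,1],[0.3,-1,0,0,0,0],[0.3,-1,0,0,0,0]]' 1 40 
for i in 1 2 3; do :; done
python3 -m handwheel '[[0.35,-1,0,0,0,0],[0.35,-1,0,0,0,0],[0.35,-1,0,0,0,0],[0.35,-1,0,0,0,0],[0.35,-1,0,0,0,0],[0.35,-1,0,0,0,0],[0.35,-1,0,0,0,0],[0.35,-1,0,0,0,0]]'
python3 -m handwheel '[[0.35,-1,0,0,0,0],[0.35,-1,0,0,0,0],[0.35,-1,0,0,0,0],[0.35,-1,0,0,0,0],[0.35,-1,0,0,0,0],[0.35,-1,0,0,0,0],[0.35,-1,0,0,0,0],[0.35,-1,0,0,0,0]]'
python3 -m handwheel '[[0.35,-1,0,0,0,0],[0.35,-1,0,0,0,0],[0.35,-1,0,0,0,0],[0.35,-1,0,0,0,0],[0.35,-1,0,0,0,0],[0.35,-1,0,0,0,0],[0.35,-1,0,0,0,0],[0,0,0,0,0,0]]'
```

```text
clock: 3.02
position: [0.2194, -0.5318, 0.2873]
ee_rot: [3.137, -0.137, 0.001]
force: [0.3, 0.3, 1.0]
width: 1.005
gripper_force: 0.0
clock: 3.68
position: [0.2894, -0.3761, 0.2869]
ee_rot: [3.138, -0.134, 0.0]
force: [-0.2, 0.3, 0.4]
width: 1.0
gripper_force: 0.0
clock: 4.35
position: [0.3588, -0.2214, 0.2869]
ee_rot: [3.138, -0.134, 0.001]
force: [0.6, -0.7, -0.1]
width: 0.997
gripper_force: 0.0
clock: 5.02
position: [0.4207, -0.0831, 0.2871]
ee_rot: [-3.138, 0.126, -0.002]
force: [0.7, 0.2, 0.2]
width: 1.001
gripper_force: 0.0
```

Run:
```python
from h import *
np.set_printoptions(precision=4,suppress=True)
W=get_image("wrist");o=observe();print(o['clock'],o['position'],R.from_rotvec(o['ee_rot']).as_matrix()[:,0])
for l,z in [("grip",.139),("lens",.079),("thermometer",.004),("mat",0)]:
    for r in place_of(l,"wrist")[:2]: print(l,r['score'],np.array(r['point'])*[640,480],atz(W,r['point'],z))
cv2.imwrite("pics/w1.png",W['image'][:,:,::-1])
```

```text
5.0667 [ 0.4199 -0.0852  0.2869] [ 0.9967 -0.0813  0.0005]
grip 0.67 [233.984 197.904] [ 0.4506 -0.0118  0.139 ]
lens 0.91 [243.328 129.984] [ 0.5118 -0.0164  0.079 ]
thermometer 0.94 [258.176 182.784] [ 0.4496 -0.012   0.004 ]
mat 0.7 [232.  194.4] [0.4369 0.025  0.    ]
```

View pics/w1.png

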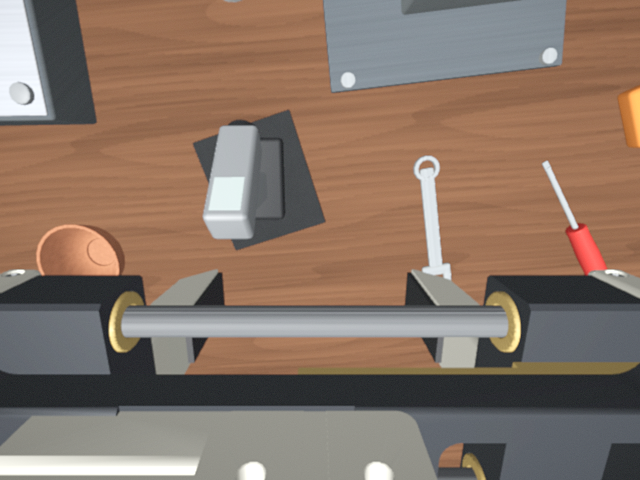

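The wrist view shows the head at (233,180), parallel to the tool. Moving above it and descending.

```bash
python3 -m handwheel '[[0.34,-0.92,0,0,0,0],[0.34,-0.92,0,0,0,0],[0.34,-0.92,0,0,0,0],[0.34,-0.92,0,0,0,0],[0,0,0.8,0,0,0],[0,0,0.8,0,0,0],[0,0,0,0,0,0]]'
python3 - <<'E'
from h import *
np.set_printoptions(precision=4,suppress=True)
W=get_image("wrist");T=get_image("top");o=observe();print(o['clock'],o['position'],R.from_rotvec(o['ee_rot']).as_matrix()[:,0])
for l,z in [("grip",.139),("lens",.079),("thermometer",.004)]:
    for r in place_of(l,"wrist")[:2]: print(l,r['score'],np.array(r['point'])*[640,480],atz(W,r['point'],z))
cv2.imwrite("pics/w2.png",W['image'][:,:,::-1])
E
```

```text
clock: 5.85
position: [0.451, -0.0169, 0.2523]
ee_rot: [3.138, -0.135, -0.007]
force: [-1.0, -0.3, -0.1]
width: 0.998
gripper_force: 0.0
5.95 [ 0.4522 -0.0169  0.2547] [ 0.9963 -0.0864 -0.0012]
grip 0.72 [305.984 229.824] [ 0.4538 -0.0102  0.139 ]
lens 0.64 [305.024 154.08 ] [ 0.5128 -0.0134  0.079 ]
thermometer 0.94 [309.376 204.384] [ 0.451  -0.0111  0.004 ]
```

View pics/w2.png

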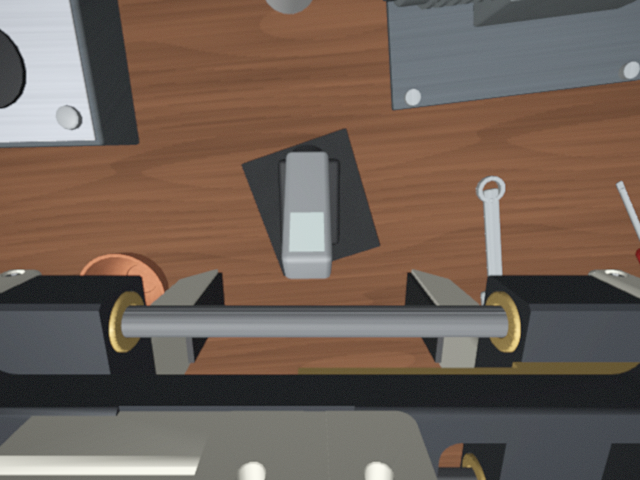

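The head at (308,215) is aligned with the fingers but sits about 5 mm to the left. I'll shift by that amount, descend and grip.

```bash
python3 -m handwheel '[[0,-0.25,0.6,0,0,0],[0,0,0.9,0,0,0],[0,0,0.9,0,0,0],[0,0,0.9,0,0,0],[0,0,0.9,0,0,0],[0,0,0.9,0,0,0],[0,0,0.9,0,0,0],[0,0,0.6,0,0,0]]'
python3 -m handwheel '[[0,0,0,0,0,0],[0,0,0,0,0,0],[0,0,0,0,0,0],[0,0,0,0,0,0],[0,0,0,0,0,0],[0,0,0,0,0,0],[0,0,0,0,0,0]]' 0 40
```

```text
clock: 6.77
position: [0.4531, -0.0114, 0.1221]
ee_rot: [3.139, -0.135, 0.0]
force: [-0.3, -0.8, -0.2]
width: 1.0
gripper_force: 0.0
clock: 7.35
position: [0.4533, -0.0111, 0.1231]
ee_rot: [3.139, -0.134, 0.001]
force: [-0.5, -0.4, -0.5]
width: 0.545
gripper_force: 0.0
```

```bash
python3 -m handwheel '[[0,0,0,0,0,0],[0,0,0,0,0,0],[0,0,0,0,0,0],[0,0,0,0,0,0],[0,0,0,0,0,0],[0,0,0,0,0,0]]'
python3 -m handwheel '[[0,0,-0.3,0,0,0],[0,0,-0.7,0,0,0],[0,0,-0.7,0,0,0],[0,0,-0.7,0,0,0],[0,0,-0.7,0,0,0],[0,0,-0.7,0,0,0],[0,0,-0.7,0,0,0],[0,0,-0.7,0,0,0]]'
python3 - <<'E'
from h import *
np.set_printoptions(precision=4,suppress=True)
o=observe();p=o['position'];Rt=R.from_rotvec(o['ee_rot']).as_matrix();print(o['clock'],p,Rt[:,0])
for c in("wrist","scene"):
    W=get_image(c)
    for l in ("lens","grip","thermometer"):
        for r in place_of(l,c)[:3]: print(c,l,r['score'],np.array(r['point'])*[640,480],*ray(W,r['point']))
    cv2.imwrite(f"pics/{c}3.png",W['image'][:,:,::-1])
E
```

```text
clock: 7.85
position: [0.4531, -0.0111, 0.1228]
ee_rot: [3.139, -0.134, 0.0]
force: [-0.2, -0.5, 5.3]
width: 0.412
gripper_force: 39.9
clock: 8.52
position: [0.4526, -0.011, 0.2273]
ee_rot: [-3.139, 0.133, 0.001]
force: [0.4, -0.9, -3.6]
width: 0.407
gripper_force: 39.9
8.5167 [ 0.4526 -0.011   0.2273] [ 0.9964 -0.0848 -0.0008]
wrist lens 0.61 [317.504 166.8  ] [ 0.5235 -0.0167  0.3861] [-0.0646 -0.0047 -0.9979]
wrist grip 0.76 [314.496 302.4  ] [ 0.5235 -0.0167  0.3861] [-0.4416  0.0363 -0.8965]
wrist thermometer 0.82 [312.576 231.6  ] [ 0.5235 -0.0167  0.3861] [-0.2485  0.0255 -0.9683]
wrist thermometer 0.42 [508.992 251.904] [ 0.5235 -0.0167  0.3861] [-0.3079 -0.4742 -0.8248]
scene lens 0.87 [188.8   190.992] [1.3065 0.6881 0.8247] [-0.4714 -0.7567 -0.453 ]
scene lens 0.83 [317.696 186.192] [1.3065 0.6881 0.8247] [-0.6574 -0.6024 -0.4527]
scene lens 0.79 [320.192 225.792] [1.3065 0.6881 0.8247] [-0.6349 -0.5725 -0.5188]
scene grip 0.66 [331.584 171.408] [1.3065 0.6881 0.8247] [-0.6838 -0.5918 -0.4268]
scene grip 0.61 [338.496 194.688] [1.3065 0.6881 0.8247] [-0.6789 -0.5676 -0.4658]
scene grip 0.6 [201.6  173.28] [1.3065 0.6881 0.8247] [-0.5012 -0.7535 -0.4255]
scene thermometer 0.96 [207.68  214.176] [1.3065 0.6881 0.8247] [-0.4843 -0.7223 -0.4937]
scene thermometer 0.83 [343.296 239.712] [1.3065 0.6881 0.8247] [-0.6545 -0.5295 -0.5397]
scene thermometer 0.48 [333.12  201.216] [1.3065 0.6881 0.8247] [-0.668  -0.571  -0.4772]
```

View pics/scene3.png

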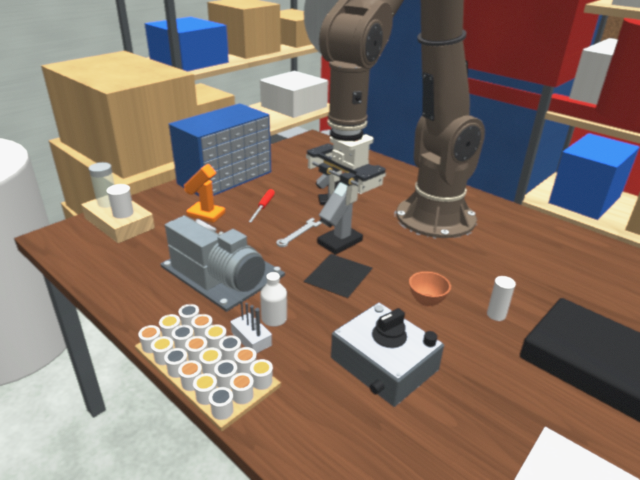

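The thermometer is held upright and clear of the mat, at (343,215) in the picture. Moving it towards the aiming pose.

```bash
python3 -m handwheel '[[0,0,-0.2,0,0,-0.7],[0,0,-0.25,0,0,-0.7],[0,0.6,0,0,0,0],[0,0.9,0,0,0,0],[0,0.9,0,0,0,0],[0,0.9,0,0,0,0],[0,0.9,0,0,0,0],[0,0.9,0,0,0,0]]'
python3 -m handwheel '[[0,0.9,0,0,0,0],[0,0.9,0,0,0,0],[0,0.9,0,0,0,0],[0,0.9,0,0,0,0],[0,0.9,0,0,0,0],[0,0.9,0,0,0,0],[0,0.9,0,0,0,0],[0,0.9,0,0,0,0]]'
python3 -m handwheel '[[0.4,0.7,0,0,0,0],[0.4,0.5,0,0,0,0],[0.4,0.4,0,0,0,0],[0.4,0.2,0,0,0,0],[0.4,0,0,0,0,0],[0.4,0,0,0,0,0],[0,0,0,0,0,0],[0,0,0,0,0,0]]'
python3 - <<'E'
from h import *
np.set_printoptions(precision=4,suppress=True)
o=observe();p=o['position'];Rt=R.from_rotvec(o['ee_rot']).as_matrix();print(o['clock'],p,Rt[:,0])
print("need tool shift/0.02:",Rt.T@(np.array([.526,-.3015,.236])-p)/.02)
W=get_image("wrist");
for l,z in (("lens",None),("cap",.121)):
    for r in place_of(l,"wrist")[:2]: print(l,r['score'],np.array(r['point'])*[640,480],ray(W,r['point']),z and atz(W,r['point'],z))
cv2.imwrite("pics/w4.png",W['image'][:,:,::-1])
E
```

```text
clock: 9.58
position: [0.454, -0.1138, 0.2351]
ee_rot: [-3.141, -0.02, 0.002]
force: [0.2, 0.4, -2.2]
width: 0.411
gripper_force: 39.9
clock: 10.25
position: [0.4557, -0.2578, 0.2349]
ee_rot: [-3.141, -0.02, 0.002]
force: [0.1, 0.3, -2.7]
width: 0.413
gripper_force: 39.9
clock: 10.92
position: [0.505, -0.2914, 0.2354]
ee_rot: [-3.141, -0.022, 0.001]
force: [0.5, -0.1, -3.0]
width: 0.415
gripper_force: 39.9
10.9167 [ 0.505  -0.2914  0.2354] [ 0.9999  0.0143 -0.0003]
need tool shift/0.02: [ 1.0409  0.5207 -0.0285]
lens 0.9 [315.584 167.52 ] (array([ 0.5762, -0.2901,  0.3942]), array([-0.0656, -0.0049, -0.9978])) None
lens 0.87 [603.584 206.4  ] (array([ 0.5762, -0.2901,  0.3942]), array([-0.1257, -0.6499, -0.7495])) None
```

View pics/w4.png

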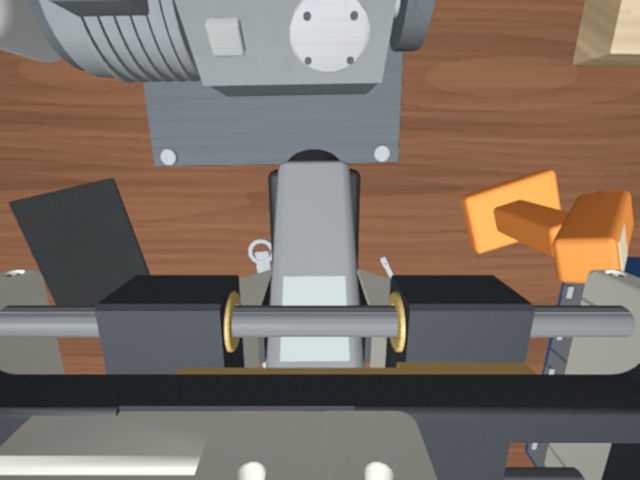

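The wrist view shows the cap centred at (330,32) and the head's axis at column 315, parallel to the drive.

Run:
```python
from h import *
np.set_printoptions(precision=4,suppress=True)
o=observe();p=o['position'];Rt=R.from_rotvec(o['ee_rot']).as_matrix()
W=get_image("wrist")
for q,z in [((330,32),.121),((155,165),.012),((398,162),.012)]: print(atz(W,(q[0]/640,q[1]/480),z))
l=[.4532]; print("lens pred", p+np.array([.0565,.0,-.1188+.075]), atz(W,(315.6/640,167.5/480),p[2]-.1188+.085))
```

```text
[ 0.6531 -0.3014  0.121 ]
[ 0.5507 -0.1153  0.012 ]
[ 0.5573 -0.3839  0.012 ]
lens pred [ 0.5607 -0.2921  0.192 ] [ 0.5627 -0.2919  0.202 ]
```

```bash
python3 -m handwheel '[[0.3,0.2,0,0,0,-0.1],[0.4,0.2,0,0,0,0],[0.3,0.15,0,0,0,0],[0,0,0,0,0,0],[0,0,0,0,0,0],[0,0,0,0,0,0],[0,0,0,0,0,0],[0,0,0,0,0,0]]'
python3 -m handwheel '[[0,0,0,0,0,0],[0,0,0,0,0,0],[0,0,0,0,0,0],[0,0,0,0,0,0],[0,0,0,0,0,0],[0,0,0,0,0,0],[0,0,0,0,0,0],[0,0,0,0,0,0]]'
python3 - <<'E'
from h import *
np.set_printoptions(precision=4,suppress=True)
o=observe();p=o['position'];Rt=R.from_rotvec(o['ee_rot']).as_matrix();print(o['clock'],p,Rt[:,0])
W=get_image("wrist");T=get_image("top");S=get_image("scene")
ls=[]
for c,im in (("wrist",W),("scene",S),("top",T)):
    for l in("lens","thermometer","grip"):
        for r in place_of(l,c):
            pred=p+Rt[:,0]*{'lens':.0565,'thermometer':-.0035,'grip':.0005}[l]+[0,0,{'lens':-.0438,'thermometer':-.1188,'grip':.016}[l]]
            oo,d=ray(im,r['point']); v=pred-oo; e=v-d*(v@d)
            if np.linalg.norm(e)<.04: print(c,l,r['score'],"pred-ray",e)
cv2.imwrite("pics/s5.png",cv2.resize(S['image'][120:300,130:370,::-1],None,fx=3,fy=3))
E
python3 -m handwheel '[[0,0,0,0,0,0],[0,0,0,0,0,0],[0,0,0,0,0,0],[0,0,0,0,0,0],[0,0,0,0,0,0],[0,0,0,0,0,0],[0,0,0,0,0,0],[0,0,0,0,0,0]]'
```

```text
clock: 11.78
position: [0.5246, -0.303, 0.2357]
ee_rot: [-3.141, -0.031, 0.0]
force: [-0.2, 0.0, -1.5]
width: 0.411
gripper_force: 39.9
clock: 12.45
position: [0.5248, -0.3031, 0.2357]
ee_rot: [3.141, 0.031, 0.0]
force: [0.8, -0.2, -2.4]
width: 0.409
gripper_force: 39.9
12.45 [ 0.5248 -0.3031  0.2357] [0.9998 0.0195 0.    ]
wrist lens 0.88 pred-ray [-0.0015 -0.0014  0.0001]
wrist thermometer 0.8 pred-ray [-0.0051 -0.001   0.0013]
wrist grip 0.76 pred-ray [-0.0005  0.0011  0.0002]
scene lens 0.83 pred-ray [-0.0091  0.0055  0.0016]
scene thermometer 0.66 pred-ray [ 0.0052  0.0015 -0.0079]
scene grip 0.69 pred-ray [-0.0003  0.0028 -0.0044]
top thermometer 0.88 pred-ray [-0.0106  0.0092 -0.0038]
top grip 0.96 pred-ray [-0.0063  0.0029 -0.0019]
clock: 13.72
position: [0.5248, -0.3031, 0.2357]
ee_rot: [3.141, 0.031, 0.0]
force: [-0.3, -0.0, -2.5]
width: 0.409
gripper_force: 39.9
```

View pics/s5.png

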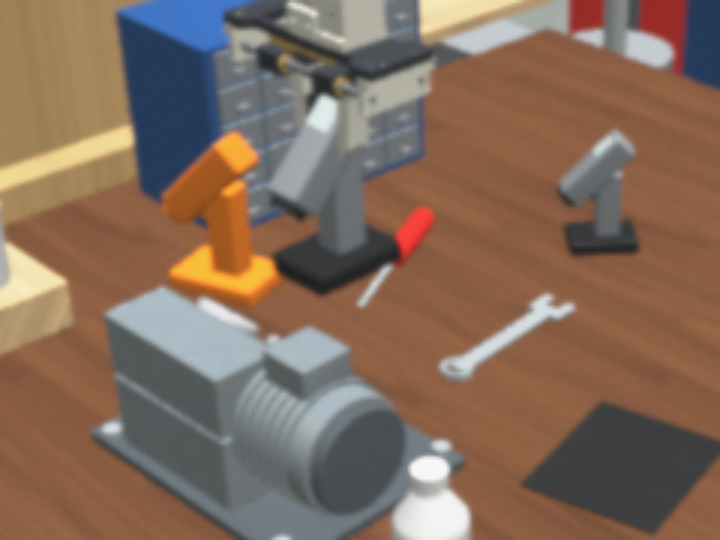

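The crop shows the thermometer upright in front of the shoulder, clear of the drive. It has been held for more than 2 s, so I'll carry it back.

```bash
python3 -m handwheel '[[0,0,0,0,0,0],[0,0,0,0,0,0],[0,0,0,0,0,0],[-0.5,0,0,0,0,0],[-0.8,0,0,0,0,0],[-0.8,0,0,0,0,0],[-0.8,-0.5,0,0,0,0],[-0.33,-0.9,0,0,0,0]]'
python3 -m handwheel '[[0,-0.9,0,0,0,0],[0,-0.9,0,0,0,0],[0,-0.9,0,0,0,0],[0,-0.9,0,0,0,0],[0,-0.9,0,0,0,0],[0,-0.9,0,0,0,0],[0,-0.9,0,0,0,0],[0,-0.9,0,0,0,0]]'
python3 -m handwheel '[[0,-0.9,0,0,0,0],[0,-0.9,0,0,0,0],[0,-0.9,0,0,0,0],[0,-0.9,0,0,0,0],[0,-0.9,0,0,0,0],[0,-0.9,0,0,0,0],[0,-0.5,0,0,0,0],[0,0,0,0,0,0]]'
python3 -m handwheel '[[0,0,0.5,0,0,0],[0,0,0.8,0,0,0],[0,0,0.8,0,0,0],[0,0,0.8,0,0,0],[0,0,0.8,0,0,0],[0,0,0.5,0,0,0],[0,0,0.3,0,0,0],[0,0,0,0,0,0]]'
python3 - <<'E'
from h import *
np.set_printoptions(precision=4,suppress=True)
o=observe();p=o['position'];print(o['clock'],p)
W=get_image("wrist");S=get_image("scene");print([np.array(r['point'])*[640,480] for r in place_of("mat","scene")])
cv2.imwrite("pics/w6.png",np.hstack([cv2.resize(W['image'][:,:,::-1],(400,300)),cv2.resize(S['image'][150:330,240:480,::-1],(400,300))]))
E
```

```text
clock: 14.38
position: [0.4562, -0.2787, 0.2355]
ee_rot: [3.14, 0.023, -0.003]
force: [-0.4, 0.6, -2.6]
width: 0.412
gripper_force: 39.9
clock: 15.05
position: [0.456, -0.1318, 0.2358]
ee_rot: [3.141, 0.03, 0.0]
force: [-0.3, 0.1, -1.8]
width: 0.413
gripper_force: 39.9
clock: 15.72
position: [0.4541, -0.0124, 0.236]
ee_rot: [-3.141, -0.036, -0.001]
force: [0.4, 0.4, -2.3]
width: 0.405
gripper_force: 39.9
clock: 16.38
position: [0.4536, -0.0153, 0.1444]
ee_rot: [3.141, 0.029, -0.004]
force: [-0.4, -0.2, -2.9]
width: 0.412
gripper_force: 39.9
16.3833 [ 0.4536 -0.0153  0.1444]
[array([338.88 , 276.912])]
```

View pics/w6.png

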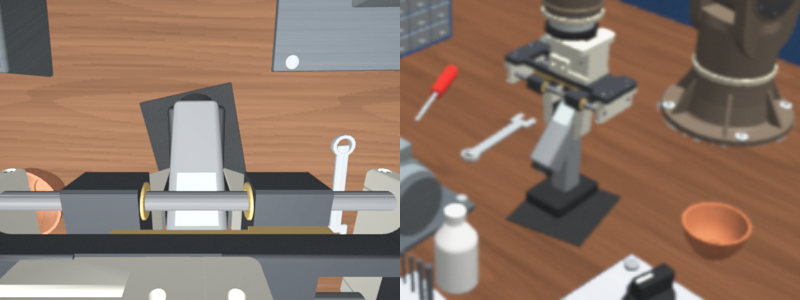

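The thermometer is centred over the mat, about 20 mm up. Lowering slowly.

```bash
python3 -m handwheel '[[0,0,0.2,0,0,0],[0,0,0.2,0,0,0],[0,0,0.15,0,0,0],[0,0,0.12,0,0,0],[0,0,0.1,0,0,0],[0,0,0.1,0,0,0],[0,0,0.05,0,0,0],[0,0,0,0,0,0]]'
python3 -m handwheel '[[0,0,0.05,0,0,0],[0,0,0.05,0,0,0],[0,0,0.03,0,0,0],[0,0,0,0,0,0]]'
```

```text
clock: 17.2
position: [0.4544, -0.0144, 0.1271]
ee_rot: [-3.141, -0.031, 0.001]
force: [0.3, -0.3, -2.2]
width: 0.416
gripper_force: 39.9
clock: 17.53
position: [0.4545, -0.0144, 0.1246]
ee_rot: [3.141, 0.031, -0.0]
force: [-0.3, -0.1, -2.0]
width: 0.41
gripper_force: 39.9
```

```bash
python3 -m handwheel '[[0,0,0.04,0,0,0],[0,0,0.04,0,0,0],[0,0,0.03,0,0,0],[0,0,0,0,0,0],[0,0,0,0,0,0]]'
```

```text
clock: 17.95
position: [0.4546, -0.0144, 0.1228]
ee_rot: [3.141, 0.031, 0.0]
force: [-1.9, -0.2, 5.2]
width: 0.412
gripper_force: 39.9
```

The thermometer rests on the mat at about 5 N. Releasing, then rising.

```bash
python3 -m handwheel '[[0,0,0,0,0,0],[0,0,0,0,0,0],[0,0,0,0,0,0],[0,0,0,0,0,0],[0,0,0,0,0,0],[0,0,0,0,0,0],[0,0,0,0,0,0],[0,0,0,0,0,0]]' 0.8
python3 -m handwheel '[[0,0,-0.2,0,0,0],[0,0,-0.6,0,0,0],[0,0,-0.9,0,0,0],[0,0,-0.9,0,0,0],[0,0,-1,0,0,0],[0,0,-1,0,0,0],[0,0,-1,0,0,0],[0,0,-1,0,0,0]]'
python3 - <<'E'
from h import *
np.set_printoptions(precision=4,suppress=True)
o=observe();p=o['position'];print(o['clock'],p,o['joints'])
for c in("wrist","top","scene"):
    W=get_image(c)
    for l,z in (("grip",.139),("thermometer",.004),("mat",0),("knob",.136)):
        for r in place_of(l,c)[:3]: print(c,l,round(r['score'],2),atz(W,r['point'],z))
E
```

```text
clock: 18.62
position: [0.4545, -0.0144, 0.1225]
ee_rot: [3.141, 0.031, -0.0]
force: [0.5, 0.1, 0.8]
width: 0.796
gripper_force: 0.0
clock: 19.28
position: [0.4543, -0.0143, 0.2559]
ee_rot: [-3.141, -0.031, -0.0]
force: [-0.3, -0.3, 0.0]
width: 0.801
gripper_force: 0.0
19.2833 [ 0.4543 -0.0143  0.2559] [ 0.2709  0.1611 -0.4052  1.8974  0.0712  1.0968 -1.7133]
wrist grip 0.68 [ 0.4559 -0.0167  0.139 ]
wrist thermometer 0.85 [ 0.4543 -0.0152  0.004 ]
top grip 0.96 [ 0.5066 -0.5132  0.139 ]
top grip 0.68 [ 0.1674 -0.2963  0.139 ]
top thermometer 0.84 [ 0.5063 -0.503   0.004 ]
top thermometer 0.74 [ 0.1635 -0.2946  0.004 ]
top mat 0.39 [ 0.686  -0.3252  0.    ]
top knob 0.97 [0.6126 0.2653 0.136 ]
scene grip 0.86 [ 0.4617 -0.0178  0.139 ]
scene grip 0.82 [ 0.2128 -0.2517  0.139 ]
scene grip 0.66 [ 0.5056 -0.5114  0.139 ]
scene thermometer 0.88 [ 0.4384 -0.0237  0.004 ]
scene thermometer 0.73 [ 0.5065 -0.5134  0.004 ]
scene thermometer 0.69 [ 0.1569 -0.3009  0.004 ]
scene mat 0.93 [ 0.4562 -0.0178  0.    ]
scene mat 0.69 [ 0.3738 -0.2346  0.    ]
scene knob 0.56 [0.6107 0.2589 0.136 ]
```

The release was clean. Joint 7 is too close to its lower limit for a clockwise turn, so I'll go to the knob and use the half-turned grasp.

```bash
python3 -m handwheel '[[0.72,-0.97,0,0,0,0],[0.72,-0.97,0,0,0,0],[0.72,-0.97,0,0,0,0],[0.72,-0.97,0,0,0,0],[0.72,-0.97,0,0,0,0],[0.72,-0.97,0,0,0,0],[0.72,-0.97,0,0,0,0],[0.72,-0.97,0,0,0,0]]'
python3 -m handwheel '[[0.72,-0.97,0,0,0,0],[0.72,-0.97,0,0,0,0],[0.72,-0.97,0,0,0,0],[0.72,-0.97,0,0,0,0],[0.72,-0.97,0,0,0,0],[0.72,-0.97,0,0,0,0],[0,0,0,0,0,-1],[0,0,0,0,0,-1]]'
python3 -m handwheel '[[0,0,0,0,0,-1],[0,0,0,0,0,-1],[0,0,0,0,0,-1],[0,0,0,0,0,-1],[0,0,0,0,0,-1],[0,0,0,0,0,-1],[0,0,0,0,0,-1],[0,0,0,0,0,-1]]'
python3 -m handwheel '[[0,0,0,0,0,-1],[0,0,0,0,0,-1],[0,0,0,0,0,-1],[0,0,0,0,0,-1],[0,0,0,0,0,-1],[0,0,0,0,0,-1],[0,0,0,0,0,-1],[0,0,0,0,0,-1]]'
python3 -m handwheel '[[0,0,0,0,0,-1],[0,0,0,0,0,-1],[0,0,0,0,0,-1],[0,0,0,0,0,-1],[0,0,0,0,0,-1],[0,0,0,0,0,-1],[0,0,0,0,0,-1],[0,0,0,0,0,-1]]'
python3 -m handwheel '[[0,0,0,0,0,-1],[0,0,0,0,0,-1],[0,0,0,0,0,-1],[0,0,0,0,0,-1],[0,0,0,0,0,-1],[0,0,0,0,0,-1],[0,0,0,0,0,-1],[0,0,0,0,0,-1]]'
python3 -m handwheel '[[0,0,0,0,0,-1],[0,0,0,0,0,-1],[0,0,0,0,0,-1],[0,0,0,0,0,-1],[0,0,0,0,0,-1],[0,0,0,0,0,-1],[0,0,0,0,0,-1],[0,0,0,0,0,-1]]'
python3 -m handwheel '[[0,0,0,0,0,-1],[0,0,0,0,0,-1],[0,0,0,0,0,0],[0,0,0,0,0,0]]'
python3 - <<'E'
from h import *
np.set_printoptions(precision=4,suppress=True)
o=observe();p=o['position'];print(o['clock'],p,o['joints'],R.from_rotvec(o['ee_rot']).as_matrix()[:,0])
W=get_image("wrist")
for r in place_of("knob","wrist")[:3]: print(round(r['score'],2),np.array(r['point'])*[640,480],atz(W,r['point'],.136))
cv2.imwrite("pics/w7.png",W['image'][:,:,::-1])
E
```

```text
clock: 20.7
position: [0.5673, 0.144, 0.2543]
ee_rot: [3.141, 0.03, -0.0]
force: [0.4, -0.6, 0.2]
width: 0.803
gripper_force: 0.0
clock: 21.37
position: [0.6508, 0.263, 0.2535]
ee_rot: [-3.131, -0.257, 0.002]
force: [0.6, -0.0, -0.7]
width: 0.8
gripper_force: 0.0
clock: 22.03
position: [0.6508, 0.2609, 0.2542]
ee_rot: [2.94, 1.108, -0.001]
force: [0.7, 0.3, -0.1]
width: 0.803
gripper_force: 0.0
clock: 22.7
position: [0.6509, 0.2609, 0.2542]
ee_rot: [-2.52, -1.875, 0.001]
force: [-0.4, -0.8, 0.5]
width: 0.798
gripper_force: 0.0
clock: 23.37
position: [0.6509, 0.2609, 0.2542]
ee_rot: [-1.906, -2.497, 0.001]
force: [-0.3, 0.7, -0.9]
width: 0.801
gripper_force: 0.0
clock: 24.03
position: [0.6509, 0.2609, 0.2542]
ee_rot: [-1.144, -2.926, 0.001]
force: [0.1, -0.3, -0.2]
width: 0.8
gripper_force: 0.0
clock: 24.7
position: [0.6509, 0.2608, 0.2542]
ee_rot: [-0.293, -3.128, 0.0]
force: [0.4, -0.4, 0.6]
width: 0.8
gripper_force: 0.0
clock: 25.03
position: [0.6509, 0.2609, 0.2541]
ee_rot: [-0.083, -3.14, -0.0]
force: [0.2, 1.0, -0.5]
width: 0.799
gripper_force: 0.0
25.0333 [0.6509 0.2609 0.2541] [ 0.09    0.7746 -1.0984  1.2589  0.6747  1.4874  0.5911] [-0.9986  0.0527  0.0006]
0.59 [316.416 188.784] [0.6155 0.2646 0.136 ]
```

View pics/w7.png

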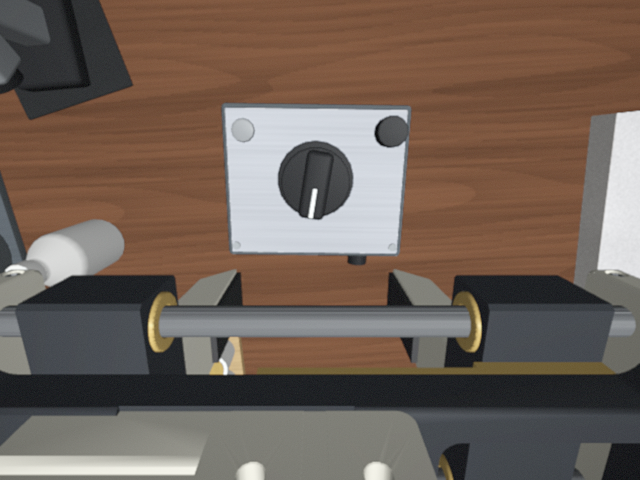

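The wrist view shows the bar centred at (316,186) with its white line towards (313,205), turned slightly clockwise from the box axis. I'll fit the line's direction numerically.

Run:
```python
from h import *
np.set_printoptions(precision=4,suppress=True)
o=observe();p=o['position'];Rt=R.from_rotvec(o['ee_rot']).as_matrix()
W=get_image("wrist");g=W['image'].min(2)
m=np.zeros_like(g);m[180:217,303:326]=(g[180:217,303:326]>140)
n,lab,st,_=cv2.connectedComponentsWithStats(m);k=1+np.argmax(st[1:,4]);print(st[k])
v,u=np.where(lab==k)
P=np.array([atz(W,(a/640,b/480),.136) for a,b in zip(u+.5,v+.5)])
vx,vy,x0,y0=cv2.fitLine(P[:,:2].astype(np.float32),cv2.DIST_L2,0,.01,.01).ravel()
if vx<0:vx,vy=-vx,-vy
print("line centre",x0,y0,"yaw",np.arctan2(vy,vx),"far end",(P[:,:2]@[vx,vy]).max()-(x0*vx+y0*vy))
print("tool yaw",np.arctan2(Rt[1,0],Rt[0,0])-np.pi)
for r in trace("knob","wrist")[:1]:
    q=r['region'];v,u=np.where(q);print("region",u.min(),u.max(),v.min(),v.max(),q.sum())
```

```text
[308 188  10  29 154]
line centre 0.62692475 0.26125565 yaw -0.21499208 far end 0.011984446822108752
tool yaw -0.05261274987225839
region 280 349 146 219 3887
```

```bash
python3 -m handwheel '[[0,0,0,0,0,1],[0,0,0,0,0,1],[0,0,0,0,0,0.2],[0.9,-0.25,0,0,0,0],[0.99,0,0,0,0,0],[0,0,0.6,0,0,0],[0,0,0.9,0,0,0],[0,0,0.9,0,0,0]]'
python3 -m handwheel '[[0,0,0.9,0,0,0],[0,0,0.9,0,0,0],[0,0,0.9,0,0,0],[0,0,0.7,0,0,0],[0,0,0.5,0,0,0],[0,0,0.3,0,0,0],[0,0,0,0,0,0],[0,0,0,0,0,0]]'
python3 -c "
from h import *
o=observe();print(o['joints'],o['position'])"
```

```text
clock: 25.9
position: [0.613, 0.264, 0.2065]
ee_rot: [0.317, 3.124, 0.0]
force: [0.1, -0.3, -0.7]
width: 0.804
gripper_force: 0.0
clock: 26.57
position: [0.6129, 0.2641, 0.1229]
ee_rot: [0.319, 3.125, 0.001]
force: [0.4, -0.3, 0.7]
width: 0.8
gripper_force: 0.0
[ 0.0941216   0.82383204 -1.02710854  1.51947958  0.73266426  1.21896389
  0.31722816] [0.61290486 0.26410495 0.12290149]
```

Down 6 mm more, then grip.

```bash
python3 -m handwheel '[[0,0,0.15,0,0,0],[0,0,0.15,0,0,0],[0,0,0,0,0,0],[0,0,0,0,0,0],[0,0,0,0,0,0],[0,0,0,0,0,0],[0,0,0,0,0,0],[0,0,0,0,0,0]]' 0 50
python3 -m handwheel '[[0,0,0,0,0,0],[0,0,0,0,0,0],[0,0,0,0,0,0],[0,0,0,0,0,0],[0,0,0,0,0,0],[0,0,0,0,0,0],[0,0,0,0,0,0],[0,0,0,0,0,0]]'
```

```text
clock: 27.23
position: [0.6128, 0.2639, 0.1166]
ee_rot: [0.32, 3.125, 0.0]
force: [0.4, -1.3, 0.8]
width: 0.27
gripper_force: 0.0
clock: 27.9
position: [0.6127, 0.2638, 0.1166]
ee_rot: [0.32, 3.125, -0.0]
force: [-0.3, -1.1, 3.4]
width: 0.233
gripper_force: 50.0
```

```bash
python3 -m handwheel '[[0,0,0.15,0,0,0],[0,0,0.15,0,0,0],[0,0,0.15,0,0,0],[0,0,0.1,0,0,0],[0,0,0.1,0,0,0],[0,0,0,0,0,0]]'
```

```text
clock: 28.4
position: [0.6128, 0.2638, 0.1033]
ee_rot: [0.32, 3.125, -0.0]
force: [-1.2, -2.7, 7.4]
width: 0.238
gripper_force: 50.0
```

```bash
python3 -m handwheel '[[0,0,0.05,0,0,0],[0,0,0,0,0,0]]'
python3 -c "
from h import *
print([ (r['score'],r['point']) for r in place_of('knob','top')],observe()['force'],observe()['joints'])"
python3 -m handwheel '[[0,0,0,0,0,0.5],[0,0,0,0,0,0.8],[0,0,0,0,0,0.8],[0,0,0,0,0,0.8],[0,0,0,0,0,0]]'
```

```text
clock: 28.57
position: [0.6128, 0.2638, 0.1026]
ee_rot: [0.32, 3.125, -0.0]
force: [-2.3, -2.0, 7.4]
width: 0.231
gripper_force: 50.0
[(0.97, [0.2528, 0.3677])] [-1.63301269 -3.09928046  7.29135102] [ 0.08935422  0.84288602 -1.01362261  1.53827271  0.75206234  1.18861673
  0.30241057]
clock: 29.03
position: [0.6128, 0.2639, 0.1028]
ee_rot: [0.639, 3.075, 0.0]
force: [-2.7, -2.2, 7.6]
width: 0.233
gripper_force: 50.0
```

```bash
python3 -m handwheel '[[0,0,0,0,0,0.9],[0,0,0,0,0,0.9],[0,0,0,0,0,0.9],[0,0,0,0,0,0.9],[0,0,0,0,0,0.9],[0,0,0,0,0,0.9],[0,0,0,0,0,0.9],[0,0,0,0,0,0.9]]'
python3 -c "
from h import *
o=observe();print(o['force'],o['ft_torque'],o['joints'])"
python3 -m handwheel '[[0,0,0,0,0,0.9],[0,0,0,0,0,0.9],[0,0,0,0,0,0.9],[0,0,0,0,0,0.9],[0,0,0,0,0,0.9],[0,0,0,0,0,0.7],[0,0,0,0,0,0.3],[0,0,0,0,0,0]]'
python3 -c "
from h import *
o=observe();print(o['force'],o['ft_torque'],o['joints'],R.from_rotvec(o['ee_rot']).as_matrix()[:,0])"
```

```text
clock: 29.7
position: [0.613, 0.264, 0.1028]
ee_rot: [1.383, 2.82, 0.001]
force: [-0.9, -1.3, 7.0]
width: 0.238
gripper_force: 50.0
[-0.86922506 -1.31094282  7.01614596] [-0.42642909  0.21154037  0.05050598] [ 0.0216192   0.77797981 -0.86185243  1.5441684   0.63465754  1.1170231
 -0.32438637]
clock: 30.37
position: [0.6131, 0.2641, 0.1029]
ee_rot: [1.894, 2.506, 0.001]
force: [-0.5, -1.1, 6.7]
width: 0.238
gripper_force: 50.0
[-0.48117065 -1.09378046  6.69580486] [-0.34415775  0.11975277  0.00829197] [-0.02167011  0.74633657 -0.77489497  1.54796586  0.5684548   1.08265436
 -0.65913766] [-2.72846684e-01  9.62057524e-01 -8.10002250e-05]
```

```bash
python3 -m handwheel '[[0,0,0,0,0,0.5],[0,0,0,0,0,0.5],[0,0,0,0,0,0.3],[0,0,0,0,0,0]]'
python3 -c "
from h import *
o=observe();x=R.from_rotvec(o['ee_rot']).as_matrix()[:,0];print(o['force'],o['ft_torque'],o['joints'],np.arctan2(x[1],x[0]))"
```

```text
clock: 30.7
position: [0.6132, 0.2641, 0.1029]
ee_rot: [2.003, 2.419, 0.002]
force: [-0.3, -1.8, 8.2]
width: 0.233
gripper_force: 50.7
[-0.25649871 -1.79037516  8.1593739 ] [-5.09306588e-01  4.86935140e-04  1.21235490e+00] [-0.03251051  0.73934479 -0.75432094  1.54913759  0.553412    1.07502522
 -0.73691031] 1.758523428257134
```

The torque rose to 1.2 Nm, so the knob is at its stop. I'll ease off, let it rise, release and retreat.

```bash
python3 -m handwheel '[[0,0,0,0,0,-0.5],[0,0,-0.15,0,0,-0.3],[0,0,-0.15,0,0,0],[0,0,-0.15,0,0,0],[0,0,-0.15,0,0,0],[0,0,-0.1,0,0,0],[0,0,0,0,0,0]]'
python3 -m handwheel '[[0,0,0,0,0,0],[0,0,0,0,0,0],[0,0,0,0,0,0],[0,0,0,0,0,0],[0,0,0,0,0,0],[0,0,0,0,0,0],[0,0,0,0,0,0]]' 0.7
python3 -m handwheel '[[0,0,-0.3,0,0,0],[0,0,-0.6,0,0,0],[0,0,-1,0,0,0],[0,0,-1,0,0,0],[0,0,-1,0,0,0],[0,0,-1,0,0,0],[0,0,-1,0,0,0],[0,0,0,0,0,0]]'
python3 - <<'E'
from h import *
np.set_printoptions(precision=4,suppress=True)
o=observe();p=o['position'];Rt=R.from_rotvec(o['ee_rot']).as_matrix();print(o['clock'],p,Rt[:,0])
rs=[]
for c in("top","scene","wrist"):
    W=get_image(c)
    for l,z in(("knob",.136),("thermometer",.004),("mat",0)):
        for r in place_of(l,c)[:3]: print(c,l,round(r['score'],2),np.array(r['point'])*[640,480],atz(W,r['point'],z))
    if c=="wrist":
        k=place_of("knob",c)
        if k:
            u,v=np.array(k[0]['point'])*[640,480];u,v=int(u),int(v)
            g=W['image'].min(2);m=np.zeros_like(g)
            for yy in range(480):
                for xx in range(640):
                    if (xx-u)**2+(yy-v)**2<33**2: m[yy,xx]=g[yy,xx]>140
            n,lab,st,ce=cv2.connectedComponentsWithStats(m);
            for i in range(1,n):
                if st[i,4]>30:
                    b,a=np.where(lab==i);P=np.array([atz(W,((s+.5)/640,(t+.5)/480),.136)[:2] for s,t in zip(a,b)],np.float32)
                    print(st[i],cv2.fitLine(P,cv2.DIST_L2,0,.01,.01).ravel())
E
```

```text
clock: 31.28
position: [0.6131, 0.2641, 0.1165]
ee_rot: [1.936, 2.474, 0.001]
force: [2.1, 0.3, 2.2]
width: 0.235
gripper_force: 50.0
clock: 31.87
position: [0.6127, 0.2638, 0.1165]
ee_rot: [-1.936, -2.474, 0.0]
force: [-0.0, -0.3, 0.2]
width: 0.677
gripper_force: 0.0
clock: 32.53
position: [0.614, 0.2657, 0.2405]
ee_rot: [1.934, 2.473, 0.011]
force: [-0.3, 0.2, 0.3]
width: 0.697
gripper_force: 0.0
32.5333 [0.614  0.2657 0.2405] [-0.2407  0.9706  0.0024]
top thermometer 0.88 [405.12  373.296] [ 0.163  -0.2918  0.004 ]
top thermometer 0.71 [292.288 253.008] [ 0.454  -0.0163  0.004 ]
top thermometer 0.55 [489.408 232.8  ] [ 0.5064 -0.5078  0.004 ]
top mat 0.9 [292.8   254.304] [ 0.451  -0.0174  0.    ]
top mat 0.72 [291.392 245.712] [ 0.4724 -0.0137  0.    ]
top mat 0.54 [182.272 168.288] [0.6664 0.2617 0.    ]
scene knob 0.61 [389.632 313.824] [0.6136 0.2582 0.136 ]
scene knob 0.28 [334.208 273.12 ] [0.5899 0.0881 0.136 ]
scene thermometer 0.65 [333.504 205.824] [ 0.1801 -0.2723  0.004 ]
scene thermometer 0.63 [340.48  271.008] [ 0.4336 -0.0214  0.004 ]
scene thermometer 0.58 [206.976 216.816] [ 0.513  -0.5006  0.004 ]
scene mat 0.66 [337.92  274.992] [ 0.4476 -0.0179  0.    ]
scene mat 0.36 [209.6   223.488] [ 0.5277 -0.4683  0.    ]
wrist knob 0.91 [315.072 237.216] [0.6131 0.2641 0.136 ]
[313 240   6  30 175] [ 0.249  -0.9685  0.6174  0.25  ]
[283 243  21  25 142] [ 0.8288 -0.5595  0.6008  0.2437]
[328 244  20  24 122] [0.4671 0.8842 0.6345 0.252 ]
```

The knob is turned about 1.25 rad and back up. The thermometer is on its mat and the arm is clear.

```bash
python3 -m handwheel '[[0,0,-0.5,0,0,0],[0,0,0,0,0,0],[0,0,0,0,0,0],[0,0,0,0,0,0],[0,0,0,0,0,0]]'; python3 -c "
from cell import sign_off
print(sign_off())"
```

```text
clock: 33.6
position: [0.6127, 0.2638, 0.2445]
ee_rot: [1.936, 2.474, -0.0]
force: [-0.3, -0.1, 0.1]
width: 0.701
gripper_force: 0.0
the job is handed in; nothing more can be done
None
```

I handed the job in at about 34 s of the 58 s allowed, and no verdict came back: by my measurements the thermometer was held on the cap for over 2 s and stood back mid-mat, and the reset knob was pushed in, turned to its stop (about 1.25 rad) and let spring up.

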